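# Find and seat the rocking cover on a laboratory block heater

### The arm

A 6-joint arm with a two-finger parallel gripper is mounted at the origin on the work surface. World frame = base frame: x ahead of the robot, y to its left, z up, the work surface at z = 0. Lengths are in m, angles in rad, forces in N, time in s.
With the tool pointing down it reaches from about 0.375 to 0.925 m from the base axis. Payload 5.7 kg.
Tool frame: the origin (TCP) lies midway between the tips of the shut fingers; the grasp point (between the pads) lies 19 mm behind it; z points along the fingers, y is the line along which they close (so a half turn about z gives the same grasp; the last joint's range is limited). The gripper opens to 88 mm and grips with 3 to 60 N. Pads are 20 mm wide; open, the fingers measure 115 mm over their backs; the gripper's body (75 mm by 178 mm) begins 61 mm behind the grasp point.
Start: joints at [-1.293, 0.359, 1.51, -0, 1.272, -0.115], TCP at [0.23, -0.554, 0.198] pointing down, gripper open.
Joint ranges: [-2.97, 2.97], [-1.01, 2.36], [0.21, 2.38], [-0.96, 4.11], [0.2, 2.71], [-2.98, 2.98]. Speed limits (rad/s): [2.39, 2.39, 3.14, 3.14, 3.14, 3.14].

### API

Orientations are given as a unit quaternion [x, y, z, w].
In Python, from rig import telemetry, camera, r gives the robot as it stands.
- The arm moves only by the tool play_rows, never from a script. Its arguments are lists of equal length, an entry for each row: "claw": the opening in per cent of the stroke, from 0 (shut) to 100 (fully open); "xyz": the shift along the tool's x, y, z in mm, a list of three; "turn": the turn, a rotation vector about the tool's x, y, z in degrees, a list of three. A call has 1 to 10 rows; each row is the pose to reach, as a shift and turn from the pose commanded when the call began, along the tool's axes at that moment; what a row does not reach only later rows make up. A row lasts 1/8 s, in which the tool goes at most 62.5 mm and 10.7 degrees, less where a joint would pass 70% of its speed; a pose out of reach is approached as far as the arm can. A call with a gripper value outside its range is refused whole. The fingers move at their own pace and stop on an object; the grip force is fixed at half the most. Time passes only in rows, so rows that repeat a pose let the fingers close. It gives the time, the measured TCP pose, the force, the opening and the grip force at its end, in the units of the state.
- telemetry.get_obs(): the state, without advancing time (a new reading comes with each control period).
- camera(name): name is "side" or "top" or "wrist"; returns a dict with "img" (384x512x3 uint8, red, green, blue), "depth" (384x512 float32, m along the optical axis (not along the pixel's ray), 0 where there is no reading), "vertical_fov" (degrees; the focal length in pixels is half the picture's height over the tangent of half this angle, whatever the lens; pixels are square), "cx", "cy" (the principal point, pixels), "extrinsics" (4x4, takes a point from world to camera coordinates); the wrist camera has in their place "mount" (4x4, takes a point from camera to tool coordinates, whose origin is the TCP and whose axes are the flange's). Camera axes: x right, y down, z forward; pixel columns grow to the right and rows downward; lengths in m; the calibration is good to about 2 mm. A picture is of the moment at which its call begins: read the wrist's pose just before it.
- r.close_job(): hands the job in; it is judged then, once.
The state is a dict: "t": time; "joints": joint angles; "qd": joint speeds; "tau": joint torques, N m; "eef_pos": TCP position; "eef_rot": TCP orientation; "ft_force": force on the tool from outside, world axes, zero at the start; "ft_torque": the same for the moment, N m; "grip_width": finger opening in m; "grip_force": force on a finger pad.
Only numpy, scipy, OpenCV 4.12 (cv2) and the standard library are available. Lean on these libraries where they do the work, as an engineer would, in place of code of your own. Each camera call takes 0.05 s, during which the arm holds its last target. There are 200 camera calls.

### The job

One of the four square covers on the block heater is not seated: it rocks when it is pressed near an edge. Feel the covers with gentle fingertip presses to find it, then push that one firmly down on its middle until it is fully home. Press the covers that are already seated only gently, lift or grip nothing, leave the jar, beaker and bottle where they stand, and finish clear of everything.

Things in the scene. Friction and masses are not known exactly. Their poses are not given: they have to be found in the camera images.
- heater: White block heater, fixed, turned up to 0.35 rad. Housing 230 x 230 mm, deck 60 mm above the table, sloping control panel (not used) on its -x side out to 175 mm. Origin: centre of underside. On the deck: four identical flat grey covers 76 x 76 mm, 2 x 2, centres at (+-48, +-48) mm in its frame, sides parallel to it. Exactly one, at any place, is loose; its looks and height do not tell.
- place_1 (a point): Point fixed to the heater at the far left (+x, +y) cover place (heater axes): over the middle of that cover, 74 mm above the table. The cover's top is level at rest, at 71 to 77 mm above the table (differs from cover to cover, loose or not). x: away from the control panel, y: along the heater's width, z up.
- place_2 (a point): Point fixed to the heater at the far right (+x, -y) cover place (heater axes): over the middle of that cover, 74 mm above the table. The cover's top is level at rest, at 71 to 77 mm above the table (differs from cover to cover, loose or not). x: away from the control panel, y: along the heater's width, z up.
- place_3 (a point): Point fixed to the heater at the near left (-x, +y) cover place (heater axes): over the middle of that cover, 74 mm above the table. The cover's top is level at rest, at 71 to 77 mm above the table (differs from cover to cover, loose or not). x: away from the control panel, y: along the heater's width, z up.
- place_4 (a point): Point fixed to the heater at the near right (-x, -y) cover place (heater axes): over the middle of that cover, 74 mm above the table. The cover's top is level at rest, at 71 to 77 mm above the table (differs from cover to cover, loose or not). x: away from the control panel, y: along the heater's width, z up.
- loose_rock (a joint): Rocking angle of the loose cover, rad: 0 = level, positive = its +x edge (heater axes) down. It rocks about its middle line along the heater's y: press 28 mm from its middle towards +x or -x. Unseated, 3 to 4 N there tips it fully, to 0.14 rad (the pressed point sinks 3 to 4 mm); it springs back level when let go. Once home it cannot rock.
- loose_drop (a joint): How far the loose cover has been pushed down, in m: 0 = unseated as at the start, 0.005 = fully home on its rim (a hard stop). It is a stiff fit: about 16 N on the middle moves it down (20 to 24 N is ample), and it stays where it is left. Pressing near its edge only rocks it. Negative = pulled up.
- firm_a (a joint): Up-down travel in m of one of the three properly seated covers (at which place is not told). 0 = at rest, positive = pressed down, negative = pulled up. On a springy gasket: it goes straight down 1 mm for every 3.5 N wherever it is pressed, and springs back. It is overpressed at 4 mm (14 N).
- firm_b (a joint): Up-down travel in m of one of the three properly seated covers (at which place is not told). 0 = at rest, positive = pressed down, negative = pulled up. On a springy gasket: it goes straight down 1 mm for every 3.5 N wherever it is pressed, and springs back. It is overpressed at 4 mm (14 N).
- firm_c (a joint): Up-down travel in m of one of the three properly seated covers (at which place is not told). 0 = at rest, positive = pressed down, negative = pulled up. On a springy gasket: it goes straight down 1 mm for every 3.5 N wherever it is pressed, and springs back. It is overpressed at 4 mm (14 N).
- jar: Bystander: loose white plastic jar with a red screw lid, 60 mm across, 75 mm high, beside the heater on its +y side. Origin at the centre of its underside.
- beaker: Bystander: loose open glass beaker, 64 mm across, 85 mm high, beside the heater on its -y side. Origin at the centre of its underside.
- flask: Bystander: loose white plastic bottle with a blue cap, 48 mm across, 110 mm high, beyond the heater's +x side. Origin at the centre of its underside.

How it is judged:
At the end, for the whole second after the job is handed in: The loose cover is pushed at least 3.5 of its 5 mm down and lies level within 0.03 rad; the other three covers rest within 1.5 mm of where they were; jar, beaker and bottle stand upright within 20 mm of where they were (value of joint loose_drop above 0.0035 m and value of joint loose_rock between -0.03 and 0.03 rad and value of joint firm_a between -0.0015 and 0.0015 m and value of joint firm_b between -0.0015 and 0.0015 m and value of joint firm_c between -0.0015 and 0.0015 m and distance of each of jar, beaker, flask from where it was at the start of the episode below 0.02 m and angle between each of jar, beaker, flask's own z axis and vertical below 0.2 rad); the robot touches nothing.
It fails at once if a properly seated cover is pressed hard (4 mm into its gasket, 14 N) (value of joint any of firm_a, firm_b, firm_c above 0.004 m).
It fails at once if a cover is lifted (pulled up more than 3 mm) (value of joint any of firm_a, firm_b, firm_c, loose_drop below -0.003 m).
It fails at once if the jar, beaker or bottle is lifted, or moved more than 20 mm (height (world z) of any of jar, beaker, flask above 0.012 m or distance of any of jar, beaker, flask from where it was at the start of the episode above 0.02 m).
It also fails if it takes over 54 s, if anything falls off the work surface, if the arm or the gripper's body presses on something with over 40 N, if the wrist force passes 120 N, or if a joint passes its speed limit or range.

## Working session

There is one attempt and no reset: what is moved stays moved. The work goes in short steps, Python scripts to look and compute and a tool call to move; the robot and the scene stay as the last step left them, time stands still between calls to the robot, and variables do not carry over. Pictures are saved under pics/ and viewed, at most 10 in all, crops included, and the job is handed in when it is done.

Besides the shell and the picture viewer there is one more tool, called after "Request:" as name(argument=value, ...) on one line, values as JSON. play_rows: Moves the arm, as the interface text tells. Its arguments: {"type":"object","properties":{"claw":{"type":"array"},"xyz":{"type":"array"},"turn":{"type":"array"}},"required":["claw","xyz","turn"]}

```bash
mkdir -p pics; cat > h.py <<'E'
import numpy as np, cv2
from rig import telemetry, camera, r
def world(c):
    d=c["depth"];H,W=d.shape
    f=H/2/np.tan(np.radians(c["vertical_fov"])/2)
    v,u=np.mgrid[:H,:W]
    P=np.stack([(u-c["cx"])*d/f,(v-c["cy"])*d/f,d,np.ones_like(d)],-1)
    return (P@np.linalg.inv(c["extrinsics"]).T)[...,:3]
E
python3 - <<'E'
from h import *
c=camera("top");cv2.imwrite("pics/top.png",cv2.resize(c["img"][...,::-1],(800,600)))
np.savez("top.npz",**c)
P=world(c)
d=c["depth"]>0
m=d&(P[...,2]>.066)&(P[...,2]<.08)
m=cv2.morphologyEx(m.astype(np.uint8),cv2.MORPH_OPEN,np.ones((3,3)))
n,l,s,_=cv2.connectedComponentsWithStats(m)
for i in range(1,n):
    if s[i,4]>40:
        q=P[l==i];print(s[i],q.mean(0).round(4),cv2.minAreaRect((q[:,:2]*1000).astype(np.float32)),np.median(q[:,2]))
o=telemetry.get_obs();print(o)
E
```

```text
[294 130  18   9  79] [ 0.7306 -0.0984  0.0734] ((730.9611206054688, -99.14632415771484), (39.03170394897461, 14.520930290222168), 78.4884262084961) 0.07386293511739628
[ 301  164   37   37 1207] [ 0.626  -0.1339  0.0751] ((626.4827880859375, -134.91070556640625), (75.95989990234375, 77.0732192993164), 2.689582109451294) 0.07520516306375247
[ 258  167   36   36 1194] [ 0.622  -0.0387  0.0757] ((622.2255249023438, -39.34078598022461), (76.02560424804688, 76.72222900390625), 2.227034091949463) 0.07578740889883862
[ 304  208   37   37 1225] [ 0.5306 -0.1384  0.073 ] ((530.70361328125, -138.91793823242188), (75.73063659667969, 76.20755767822266), 2.3786096572875977) 0.07302505635064116
[ 260  211   37   37 1227] [ 0.5263 -0.0429  0.0722] ((526.489990234375, -43.435115814208984), (75.76805114746094, 76.26092529296875), 2.8960647583007812) 0.07226293357515523
[194 212  25  25 474] [0.5385 0.1128 0.075 ] ((538.5685424804688, 112.75175476074219), (51.211891174316406, 51.6471061706543), 55.60801696777344) 0.07509909288546734
{'t': 0.05, 'joints': array([-1.29310121e+00,  3.59481478e-01,  1.51137014e+00,  9.39841345e-07,
        1.27248819e+00, -1.15094885e-01]), 'qd': array([-4.85620802e-05, -6.09152523e-04, -2.00905949e-03, -7.96825236e-04,
        1.05982315e-03,  7.04606970e-04]), 'tau': array([ 6.08620412e-04, -5.16802347e+01, -2.71680075e+01,  6.75812177e-02,
        2.76672759e-02, -4.42358419e-05]), 'eef_pos': array([ 0.22946525, -0.55363737,  0.19754733]), 'eef_rot': array([ 9.80776063e-01,  1.95134700e-01, -7.04962804e-05, -8.70729773e-04]), 'ft_force': array([-0.00085853, -0.10356322,  0.15962445]), 'ft_torque': array([-0.01384627, -0.00630378, -0.02198748]), 'grip_force': 0.0, 'grip_width': 0.08827276973668509}
```

View pics/top.png

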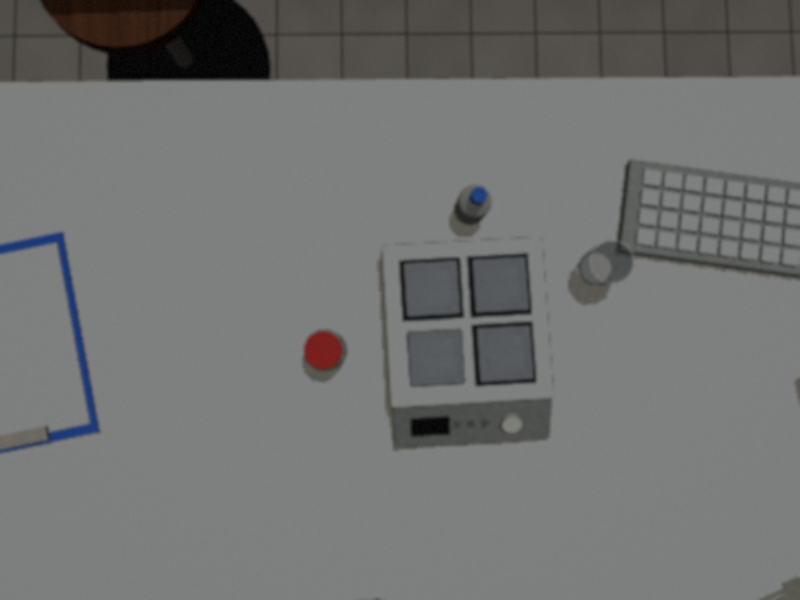

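The top picture shows the heater with its four covers at about (432,288), (500,284), (436,357) and (505,353). The jar is at (324,351), the beaker at (605,265) and the bottle at (474,205). The measured cover size (76 mm), 96 mm spacing and 72–76 mm heights fit, and the yaw is about 2.5°. I'll go above place_4 with the fingers shut and the tool aligned.

Request:
play_rows(claw=[0,0,0,0,0,0,0,0,0,0], xyz=[[46,-26,0],[93,-52,0],[139,-77,0],[185,-103,0],[232,-129,0],[278,-155,0],[324,-181,0],[370,-206,20],[417,-232,40],[463,-258,60]], turn=[[0,0,2],[0,0,4],[0,0,6],[0,0,8],[0,0,10],[0,0,12],[0,0,14],[0,0,16],[0,0,18],[0,0,20]])

```text
t: 1.3
eef_pos: [0.5593, -0.1371, 0.1374]
eef_rot: [1.0, 0.021, -0.0, -0.0]
ft_force: [0.8, -0.4, 0.9]
grip_width: 0.0004
grip_force: 0.0
```

```bash
cat >> h.py <<'E'
from scipy.spatial.transform import Rotation as R
C={1:(.6222,-.0393),2:(.6265,-.1349),3:(.5265,-.0434),4:(.5307,-.1389)}
def plan():
    o=telemetry.get_obs();p=o["eef_pos"];M=R.from_quat(o["eef_rot"])
    print(o["t"],p.round(4),M.as_matrix().round(3).tolist(),o["ft_force"].round(2),o["ft_torque"].round(3),o["grip_width"])
    for k,(x,y) in C.items():
        for s in (-28,0,28):
            t=np.array([x+s*.000999,y+s*.0000436,p[2]])
            print(k,s,(M.inv().apply(t-p)*1000).round(1))
E
python3 -c "
from h import *
plan()"
```

```text
1.3 [ 0.5593 -0.1371  0.1374] [[0.999, 0.043, -0.0], [0.043, -0.999, 0.0], [-0.0, -0.0, -1.0]] [ 0.79 -0.36  0.93] [-0.008 -0.003  0.03 ] 0.0003549165183917003
1 -28 [ 39. -95.  -0.]
1 0 [ 67.  -95.1  -0. ]
1 28 [ 95.  -95.1  -0. ]
2 -28 [39.3  0.7 -0. ]
2 0 [67.3  0.6 -0. ]
2 28 [95.3  0.6 -0. ]
3 -28 [-56.7 -95.    0. ]
3 0 [-28.7 -95.    0. ]
3 28 [ -0.8 -95.1   0. ]
4 -28 [-56.6   0.6   0. ]
4 0 [-28.6   0.6   0. ]
4 28 [-0.6  0.5  0. ]
```

Request:
play_rows(claw=[0,0,0,0,0], xyz=[[-0.6,0.5,30],[-0.6,0.5,58],[-0.6,0.5,62],[-0.6,0.5,62],[-0.6,0.5,62]], turn=[[0,0,0],[0,0,0],[0,0,0],[0,0,0],[0,0,0]])

```text
t: 1.92
eef_pos: [0.5589, -0.1398, 0.0775]
eef_rot: [1.0, 0.022, 0.001, 0.0]
ft_force: [0.1, -0.4, 0.7]
grip_width: 0.0007
grip_force: 0.0
```

Request:
play_rows(claw=[0,0,0], xyz=[[0,0,1],[0,0,1],[0,0,1]], turn=[[0,0,0],[0,0,0],[0,0,0]])

```text
t: 2.3
eef_pos: [0.5582, -0.1393, 0.0756]
eef_rot: [1.0, 0.022, 0.0, 0.0]
ft_force: [0.4, 0.9, -0.3]
grip_width: 0.0004
grip_force: 0.0
```

Request:
play_rows(claw=[0,0,0], xyz=[[0,0,1],[0,0,1],[0,0,1]], turn=[[0,0,0],[0,0,0],[0,0,0]])

```text
t: 2.68
eef_pos: [0.558, -0.1392, 0.0743]
eef_rot: [1.0, 0.022, -0.0, -0.0]
ft_force: [0.5, -0.1, -0.1]
grip_width: 0.0005
grip_force: 0.0
```

Request:
play_rows(claw=[0,0,0], xyz=[[0,0,1],[0,0,1],[0,0,1]], turn=[[0,0,0],[0,0,0],[0,0,0]])

```text
t: 3.05
eef_pos: [0.558, -0.1392, 0.0733]
eef_rot: [1.0, 0.022, -0.0, -0.0]
ft_force: [1.0, -0.7, -0.1]
grip_width: 0.0004
grip_force: 0.0
```

Request:
play_rows(claw=[0,0,0], xyz=[[0,0,1],[0,0,1],[0,0,1]], turn=[[0,0,0],[0,0,0],[0,0,0]])

```text
t: 3.42
eef_pos: [0.558, -0.1392, 0.0723]
eef_rot: [1.0, 0.022, -0.0, -0.0]
ft_force: [0.8, -0.1, 0.5]
grip_width: 0.0002
grip_force: 0.0
```

Request:
play_rows(claw=[0,0,0], xyz=[[0,0,0.7],[0,0,0.7],[0,0,0.7]], turn=[[0,0,0],[0,0,0],[0,0,0]])

```text
t: 3.8
eef_pos: [0.558, -0.1392, 0.0716]
eef_rot: [1.0, 0.022, -0.0, -0.0]
ft_force: [-0.0, -0.6, -0.8]
grip_width: 0.0004
grip_force: 0.0
```

Request:
play_rows(claw=[0,0,0], xyz=[[0,0,0.5],[0,0,0.5],[0,0,0.5]], turn=[[0,0,0],[0,0,0],[0,0,0]])

```text
t: 4.18
eef_pos: [0.558, -0.1392, 0.0712]
eef_rot: [1.0, 0.022, -0.0, -0.0]
ft_force: [0.6, -0.0, -0.1]
grip_width: 0.0004
grip_force: 0.0
```

Request:
play_rows(claw=[0,0,0], xyz=[[0,0,0.7],[0,0,0.7],[0,0,0.7]], turn=[[0,0,0],[0,0,0],[0,0,0]])

```text
t: 4.55
eef_pos: [0.558, -0.1392, 0.0704]
eef_rot: [1.0, 0.022, -0.0, -0.0]
ft_force: [-0.3, -0.1, 0.2]
grip_width: 0.0003
grip_force: 0.0
```

Request:
play_rows(claw=[0,0,0], xyz=[[0,0,0.7],[0,0,0.7],[0,0,0.7]], turn=[[0,0,0],[0,0,0],[0,0,0]])

```text
t: 4.92
eef_pos: [0.558, -0.1392, 0.0697]
eef_rot: [1.0, 0.022, -0.0, -0.0]
ft_force: [-0.7, -0.6, -0.0]
grip_width: 0.0006
grip_force: 0.0
```

Request:
play_rows(claw=[0,0,0], xyz=[[0,0,0.7],[0,0,0.7],[0,0,0.7]], turn=[[0,0,0],[0,0,0],[0,0,0]])

```text
t: 5.3
eef_pos: [0.558, -0.1392, 0.069]
eef_rot: [1.0, 0.022, -0.0, -0.0]
ft_force: [-0.0, 0.0, 0.4]
grip_width: 0.0006
grip_force: 0.0
```

```bash
python3 - <<'E'
from h import *
c=camera("side")
E=c["extrinsics"];f=192/np.tan(np.radians(c["vertical_fov"])/2)
q=E@np.append(telemetry.get_obs()["eef_pos"],1);u=q[0]/q[2]*f+c["cx"];v=q[1]/q[2]*f+c["cy"];print(u,v,np.linalg.inv(E)[:3,3])
u0,v0=int(max(0,min(512-128,u-64))),int(max(0,min(384-96,v-60)))
cv2.imwrite("pics/s1.png",cv2.resize(c["img"][v0:v0+96,u0:u0+128,::-1],(800,600),interpolation=cv2.INTER_CUBIC))
print(u0,v0)
E
```

```text
220.6490892728742 276.8405475102524 [ 0.58867449 -0.53341949  0.70352871]
156 216
```

View pics/s1.png

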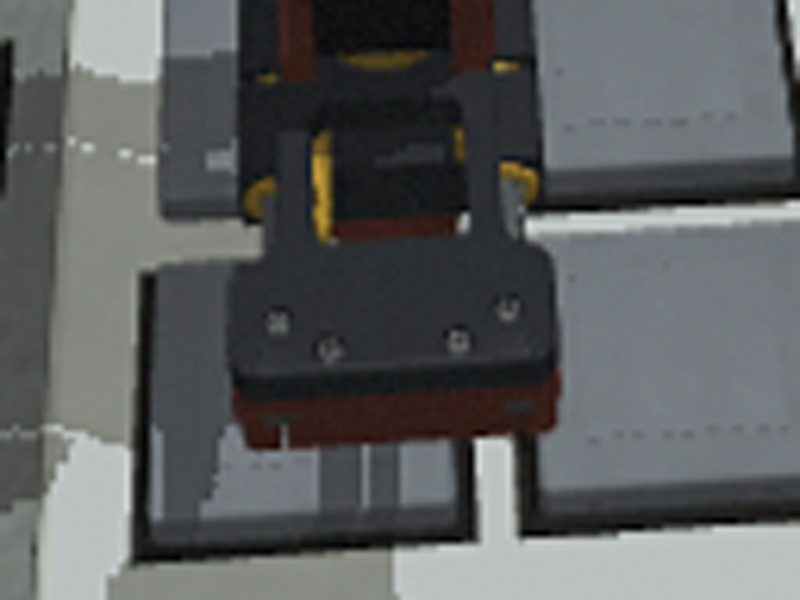

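The body hides the fingers. It spans crop x 230–560 over the near-right cover (150–470), and the TCP projects at (404,380), which is on that cover. I'll continue gently down.

Request:
play_rows(claw=[0,0,0], xyz=[[0,0,0.7],[0,0,0.7],[0,0,0.7]], turn=[[0,0,0],[0,0,0],[0,0,0]])

```text
t: 5.72
eef_pos: [0.558, -0.1392, 0.0683]
eef_rot: [1.0, 0.022, -0.0, -0.0]
ft_force: [0.5, 0.2, -0.1]
grip_width: 0.0005
grip_force: 0.0
```

```bash
python3 - <<'E'
from h import *
o=telemetry.get_obs();print(o["eef_pos"],o["ft_force"],o["ft_torque"],o["tau"])
c=camera("wrist")
print(c["mount"].round(3).tolist())
cv2.imwrite("pics/w1.png",c["img"][...,::-1])
E
```

```text
[ 0.5580407  -0.13921091  0.06833664] [ 0.54108343  0.20127682 -0.14391794] [ 0.02739663  0.01003012 -0.01664144] [ 6.95825820e-04 -5.24601030e+01 -2.09966075e+01  3.54844448e-02
 -5.90946316e-02 -2.68847583e-05]
[[0.001, -0.97, -0.244, 0.066], [1.0, 0.001, -0.001, -0.0], [0.001, -0.244, 0.97, -0.187], [0.0, 0.0, 0.0, 1.0]]
```

View pics/w1.png

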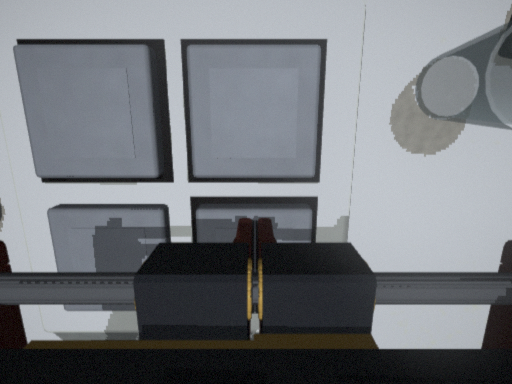

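The wrist view shows the fingertips ending at about (255,218) on the near-right cover, whose far edge is at row 203. The wrist depth will give the height gap.

```bash
cat >> h.py <<'E'
def wrist():
    o=telemetry.get_obs();c=camera("wrist");c=dict(c)
    T=np.eye(4);T[:3,:3]=R.from_quat(o["eef_rot"]).as_matrix();T[:3,3]=o["eef_pos"]
    c["extrinsics"]=np.linalg.inv(T@c["mount"]);return o,c
E
python3 - <<'E'
from h import *
o,c=wrist();P=world(c);print(c["vertical_fov"])
for n,(a,b,e,f) in dict(c1=(60,160,60,120),c2=(80,160,210,300),c4=(212,218,202,230),c4r=(212,218,285,308),deck=(188,192,200,300),deckr=(100,150,332,350),tip=(222,228,245,265),c3=(212,218,70,150)).items():
    q=P[a:b,e:f].reshape(-1,3);print(n,np.median(q,0).round(4))
for v in range(196,240,3): print(v,P[v,253].round(4),P[v,262].round(4),P[v,225].round(4))
E
```

```text
65.32988608481385
c1 [ 0.624  -0.0409  0.0769]
c2 [ 0.6228 -0.1359  0.0763]
c4 [ 0.5629 -0.1135  0.0735]
c4r [ 0.5651 -0.1648  0.0735]
deck [ 0.5771 -0.1344  0.0607]
deckr [ 0.622  -0.1903  0.0608]
tip [ 0.5684 -0.138   0.1036]
c3 [ 0.5595 -0.0457  0.0728]
196 [ 0.5725 -0.137   0.0595] [ 0.5728 -0.1431  0.06  ] [ 0.572  -0.1182  0.061 ]
199 [ 0.5706 -0.1371  0.0606] [ 0.5709 -0.1431  0.0605] [ 0.5701 -0.1183  0.0616]
202 [ 0.5687 -0.1372  0.0612] [ 0.5689 -0.1432  0.0607] [ 0.5681 -0.1184  0.0619]
205 [ 0.5678 -0.1372  0.0651] [ 0.568  -0.1432  0.0649] [ 0.5667 -0.1186  0.0644]
208 [ 0.5675 -0.1373  0.0711] [ 0.5678 -0.143   0.0713] [ 0.5665 -0.1192  0.0703]
211 [ 0.5661 -0.1373  0.0729] [ 0.5662 -0.1431  0.0726] [ 0.5653 -0.1195  0.0732]
214 [ 0.5641 -0.1374  0.0731] [ 0.5645 -0.1432  0.0734] [ 0.5635 -0.1196  0.0737]
217 [ 0.5623 -0.1375  0.0737] [ 0.5626 -0.1432  0.0739] [ 0.5614 -0.1196  0.0733]
220 [ 0.5607 -0.1376  0.0749] [ 0.5686 -0.1424  0.0968] [ 0.5599 -0.1198  0.0749]
223 [ 0.5671 -0.1374  0.0982] [ 0.5687 -0.1423  0.102 ] [ 0.5574 -0.1197  0.0737]
226 [ 0.5668 -0.1375  0.1022] [ 0.5688 -0.1422  0.1069] [ 0.5556 -0.1198  0.0741]
229 [ 0.5674 -0.1375  0.1082] [ 0.5684 -0.1421  0.1104] [ 0.5536 -0.1199  0.0744]
232 [ 0.5669 -0.1375  0.1113] [ 0.5683 -0.142   0.1143] [ 0.5518 -0.12    0.0749]
235 [ 0.567  -0.1375  0.1156] [ 0.5686 -0.1419  0.119 ] [ 0.5489 -0.1198  0.073 ]
238 [ 0.5668 -0.1376  0.1191] [ 0.5688 -0.1418  0.1232] [ 0.5477 -0.12    0.075 ]
```

```bash
python3 - <<'E'
from h import *
o,c=wrist()
i=c["img"][190:265,205:305,::-1]
i=np.clip(i.astype(float)*1.8,0,255).astype(np.uint8)
cv2.imwrite("pics/w2.png",cv2.resize(i,(800,600),interpolation=cv2.INTER_CUBIC))
E
```

```text
(no output)
```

View pics/w2.png

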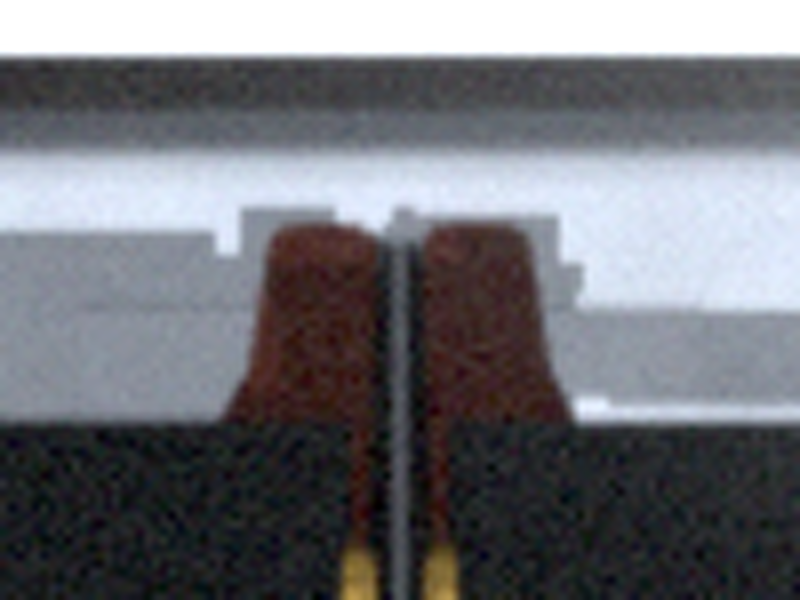

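The crop shows the two fingertips ending at about (255,218), with shadows close by. Depth puts the visible tip above the cover and no force is felt, so I'll keep going down in small steps.

Request:
play_rows(claw=[0,0,0], xyz=[[0,0,0.8],[0,0,1.5],[0,0,1.5]], turn=[[0,0,0],[0,0,0],[0,0,0]])

```text
t: 6.25
eef_pos: [0.558, -0.1392, 0.0667]
eef_rot: [1.0, 0.022, -0.0, -0.0]
ft_force: [-0.3, -0.8, 0.1]
grip_width: 0.0005
grip_force: 0.0
```

Request:
play_rows(claw=[0,0,0], xyz=[[0,0,0.8],[0,0,1.5],[0,0,1.5]], turn=[[0,0,0],[0,0,0],[0,0,0]])

```text
t: 6.62
eef_pos: [0.558, -0.1392, 0.0653]
eef_rot: [1.0, 0.022, -0.0, -0.0]
ft_force: [-0.1, -0.4, -0.6]
grip_width: 0.0004
grip_force: 0.0
```

Request:
play_rows(claw=[0,0,0], xyz=[[0,0,1],[0,0,2],[0,0,2]], turn=[[0,0,0],[0,0,0],[0,0,0]])

```text
t: 7.0
eef_pos: [0.5579, -0.1392, 0.0632]
eef_rot: [1.0, 0.022, -0.0, -0.0]
ft_force: [-0.2, 0.2, 0.9]
grip_width: 0.0005
grip_force: 0.0
```

```bash
python3 - <<'E'
from h import *
o,c=wrist();P=world(c);print(o["eef_pos"],o["ft_force"].round(2))
np.savez("w3.npz",P=P,img=c["img"])
print('deck',np.median(P[180:190,200:300].reshape(-1,3),0))
for v in range(196,246,3): print(v,*[P[v,u].round(4).tolist() for u in (215,225,240,248,262)])
cv2.imwrite("pics/w3.png",cv2.resize(np.hstack([c["img"][180:260,205:305,::-1],cv2.applyColorMap(np.clip((c["depth"][180:260,205:305]-.12)/.12*255,0,255).astype(np.uint8),2)]),(800,320)))
s=camera("side");Q=world(s)
m=(abs(Q[...,0]-.5307)<.036)&(abs(Q[...,1]+.1389)<.036)&(Q[...,2]>.06)&(Q[...,2]<.08)
A=np.c_[Q[m][:,:2]-[.5307,-.1389],np.ones(m.sum())]
print(m.sum(),np.linalg.lstsq(A,Q[m][:,2],rcond=None)[0])
E
```

```text
[ 0.55794017 -0.13915145  0.06323453] [-0.21  0.22  0.93]
deck [ 0.5817677  -0.1345415   0.06139615]
196 [0.5729, -0.112, 0.0607] [0.573, -0.1185, 0.0598] [0.5737, -0.1284, 0.0611] [0.5736, -0.1336, 0.0598] [0.5743, -0.1428, 0.0608]
199 [0.5711, -0.1122, 0.0614] [0.5713, -0.1187, 0.0611] [0.5717, -0.1285, 0.061] [0.5718, -0.1337, 0.0608] [0.5725, -0.1428, 0.0615]
202 [0.5688, -0.1121, 0.0607] [0.5691, -0.1187, 0.0607] [0.5698, -0.1286, 0.0618] [0.57, -0.1338, 0.0616] [0.5702, -0.143, 0.0607]
205 [0.5667, -0.1121, 0.0606] [0.5673, -0.1188, 0.0614] [0.5676, -0.1286, 0.0611] [0.5678, -0.1339, 0.0611] [0.5683, -0.1431, 0.0611]
208 [0.5664, -0.1128, 0.0663] [0.5667, -0.1193, 0.0664] [0.5673, -0.1289, 0.0669] [0.5676, -0.134, 0.0672] [0.568, -0.1429, 0.067]
211 [0.5659, -0.1134, 0.071] [0.5663, -0.1197, 0.0714] [0.5667, -0.1291, 0.0714] [0.5669, -0.1341, 0.071] [0.5677, -0.1428, 0.0724]
214 [0.5646, -0.1137, 0.0729] [0.565, -0.12, 0.0732] [0.5654, -0.1293, 0.0733] [0.5656, -0.1342, 0.0732] [0.5661, -0.1429, 0.0734]
217 [0.5629, -0.1138, 0.0736] [0.5631, -0.12, 0.0735] [0.5635, -0.1293, 0.0
[... 582 characters left out ...]
232 [0.5533, -0.1141, 0.0745] [0.5532, -0.1202, 0.0735] [0.5684, -0.131, 0.111] [0.5681, -0.1349, 0.1097] [0.5691, -0.1419, 0.1114]
235 [0.5511, -0.114, 0.074] [0.5513, -0.1203, 0.0739] [0.5681, -0.1311, 0.114] [0.5681, -0.135, 0.1137] [0.5688, -0.1418, 0.1146]
238 [0.5488, -0.114, 0.0735] [0.5494, -0.1204, 0.0742] [0.568, -0.1313, 0.1175] [0.5679, -0.1351, 0.117] [0.5683, -0.1418, 0.1172]
241 [0.5469, -0.114, 0.0738] [0.5472, -0.1204, 0.0739] [0.568, -0.1315, 0.1212] [0.5684, -0.1352, 0.1218] [0.5686, -0.1416, 0.1215]
244 [0.5898, -0.1265, 0.1746] [0.5902, -0.1293, 0.1752] [0.5902, -0.1333, 0.1748] [0.5905, -0.1355, 0.1753] [0.5907, -0.1393, 0.1753]
738 [-0.00384967  0.00387065  0.07330566]
```

View pics/w3.png

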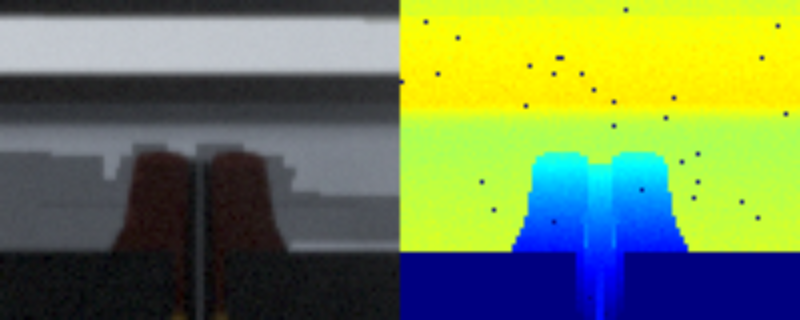

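The picture shows the fingertips ending about 28 mm short of the reported TCP, and the cover is still level at 73.5 mm. Contact is expected at a TCP z of about 0.046.

Request:
play_rows(claw=[0,0,0,0,0,0], xyz=[[0,0,3],[0,0,6],[0,0,9],[0,0,12],[0,0,13],[0,0,13]], turn=[[0,0,0],[0,0,0],[0,0,0],[0,0,0],[0,0,0],[0,0,0]])

```text
t: 7.85
eef_pos: [0.558, -0.1392, 0.0502]
eef_rot: [1.0, 0.022, -0.0, -0.0]
ft_force: [0.4, -0.1, 0.3]
grip_width: 0.0001
grip_force: 0.0
```

Request:
play_rows(claw=[0,0,0], xyz=[[0,0,1],[0,0,1.5],[0,0,1.5]], turn=[[0,0,0],[0,0,0],[0,0,0]])

```text
t: 8.22
eef_pos: [0.5581, -0.1392, 0.0489]
eef_rot: [1.0, 0.022, 0.0, -0.0]
ft_force: [0.1, -1.0, -0.1]
grip_width: 0.0007
grip_force: 0.1
```

Request:
play_rows(claw=[0,0,0], xyz=[[0,0,1],[0,0,1.5],[0,0,1.5]], turn=[[0,0,0],[0,0,0],[0,0,0]])

```text
t: 8.6
eef_pos: [0.5582, -0.1392, 0.0476]
eef_rot: [1.0, 0.022, 0.0, -0.0]
ft_force: [-1.8, -0.1, 3.7]
grip_width: 0.0001
grip_force: 2.2
```

Request:
play_rows(claw=[0,0,0], xyz=[[0,0,0.5],[0,0,0.8],[0,0,0.8]], turn=[[0,0,0],[0,0,0],[0,0,0]])

```text
t: 8.98
eef_pos: [0.5582, -0.1393, 0.0469]
eef_rot: [1.0, 0.022, 0.0, 0.0]
ft_force: [-1.2, 0.9, 7.3]
grip_width: 0.0002
grip_force: 3.3
```

```bash
cat >> h.py <<'E'
def feel():
    o,c=wrist();P=world(c);o=telemetry.get_obs()
    print("z",o["eef_pos"].round(4),o["ft_force"].round(2),o["ft_torque"].round(3))
    for n,Q in (("wrist",P),("side",world(camera("side"))),("top",world(camera("top")))):
        for k,(x,y) in C.items():
            m=(abs(Q[...,0]-x)<.034)&(abs(Q[...,1]-y)<.034)&(Q[...,2]>.064)&(Q[...,2]<.081)
            if m.sum()<100: continue
            A=np.c_[Q[m][:,:2]-[x,y],np.ones(m.sum())]
            print(n,k,m.sum(),np.linalg.lstsq(A,Q[m][:,2],rcond=None)[0].round(4))
E
python3 -c "
from h import *
feel()"
```

```text
z [ 0.5582 -0.1392  0.0469] [-1.51  0.69  6.4 ] [ 0.117  0.263 -0.017]
wrist 1 17951 [0.0001 0.0011 0.0767]
wrist 2 18453 [-0.0002  0.0009  0.0761]
wrist 3 7454 [0.0003 0.0001 0.073 ]
wrist 4 1570 [-0.0031  0.0007  0.0717]
side 1 1143 [-0.0013  0.0037  0.0767]
side 2 1497 [0.     0.0022 0.076 ]
side 3 328 [0.0274 0.0035 0.0737]
side 4 492 [-0.0004  0.0027  0.0717]
top 1 962 [-0.0064 -0.0032  0.0759]
top 2 622 [-0.0101 -0.0013  0.0755]
top 3 857 [-0.0033  0.002   0.0723]
```

Cover 4 sank level by 1.7 mm at 6.5 N, so it is firmly seated. Next is cover 2, on its -x side.

Request:
play_rows(claw=[0,0,0,0,0,0,0,0], xyz=[[0,0,-15],[20,-0.7,-18],[40.4,-1.4,-18],[40.4,-1.4,-10],[40.4,-1.4,-6],[40.4,-1.4,-4.5],[40.4,-1.4,-3.3],[40.4,-1.4,-3.3]], turn=[[0,0,0],[0,0,0],[0,0,0],[0,0,0],[0,0,0],[0,0,0],[0,0,0],[0,0,0]])

```text
t: 10.12
eef_pos: [0.597, -0.1358, 0.0499]
eef_rot: [1.0, 0.022, -0.001, -0.0]
ft_force: [-4.6, 2.1, 4.0]
grip_width: 0.0005
grip_force: 2.3
```

```bash
python3 -c "
from h import *
feel()"
```

```text
z [ 0.5974 -0.1359  0.05  ] [-2.98  1.29  4.4 ] [ 0.172  0.599 -0.023]
wrist 1 14939 [-0.0004  0.0012  0.0767]
wrist 2 13835 [-0.0022  0.0004  0.0748]
wrist 3 3041 [ 0.0056 -0.0052  0.0731]
wrist 4 208 [ 0.0071 -0.0196  0.074 ]
side 1 274 [-0.0334  0.0057  0.0774]
side 2 444 [0.0034 0.0065 0.0746]
side 3 1220 [0.003  0.002  0.0731]
side 4 1586 [0.0026 0.0045 0.0737]
top 1 799 [0.0033 0.0016 0.0758]
top 2 136 [-0.0073 -0.0023  0.0743]
top 3 1000 [-0.0004 -0.0003  0.0723]
top 4 221 [-0.0038  0.002   0.073 ]
```

Cover 2 also sank level, so it is seated. Next is cover 1, on its -x side.

Request:
play_rows(claw=[0,0,0,0,0,0,0,0], xyz=[[0,0,-15],[0.5,-48,-18],[0.9,-95.5,-18],[0.9,-95.5,-10],[0.9,-95.5,-4],[0.9,-95.5,-2],[0.9,-95.5,-0.6],[0.9,-95.5,-0.6]], turn=[[0,0,0],[0,0,0],[0,0,0],[0,0,0],[0,0,0],[0,0,0],[0,0,0],[0,0,0]])

```text
t: 11.28
eef_pos: [0.5952, -0.0415, 0.0506]
eef_rot: [1.0, 0.021, 0.0, 0.0]
ft_force: [-0.8, -1.1, 2.5]
grip_width: 0.0003
grip_force: 0.8
```

```bash
python3 -c "
from h import *
feel()"
```

```text
z [ 0.5953 -0.0415  0.0507] [-0.62 -1.87  2.72] [-0.241  0.055  0.031]
wrist 1 13398 [0.0561 0.0029 0.0767]
wrist 2 14576 [-0.0004  0.0004  0.076 ]
wrist 3 210 [0.0052 0.0255 0.0731]
wrist 4 3688 [0.0027 0.008  0.0738]
side 1 475 [0.0603 0.0037 0.0764]
side 2 1553 [0.0005 0.0033 0.076 ]
side 3 1240 [0.0002 0.003  0.073 ]
side 4 1593 [0.002  0.0042 0.0737]
top 3 1002 [0.0076 0.0023 0.0723]
top 4 331 [ 0.0077 -0.0292  0.0739]
```

Cover 1 tilted 0.056 rad with its middle unmoved, so it is the loose one. I'll push on its middle.

Request:
play_rows(claw=[0,0,0,0,0,0,0,0,0], xyz=[[0,0,-12],[14,-0.5,-12],[27,-1,-12],[27,-1,-6],[27,-1,-2],[27,-1,0],[27,-1,1],[27,-1,2],[27,-1,2]], turn=[[0,0,0],[0,0,0],[0,0,0],[0,0,0],[0,0,0],[0,0,0],[0,0,0],[0,0,0],[0,0,0]])

```text
t: 12.55
eef_pos: [0.6216, -0.0382, 0.0497]
eef_rot: [1.0, 0.022, -0.0, -0.0]
ft_force: [-2.8, 1.7, 12.9]
grip_width: 0.0004
grip_force: 6.5
```

Request:
play_rows(claw=[0,0,0,0], xyz=[[0,0,1],[0,0,2],[0,0,2],[0,0,2]], turn=[[0,0,0],[0,0,0],[0,0,0],[0,0,0]])

```text
t: 13.05
eef_pos: [0.6216, -0.0382, 0.0477]
eef_rot: [1.0, 0.022, 0.0, -0.0]
ft_force: [-3.1, 1.1, 13.4]
grip_width: 0.0007
grip_force: 6.8
```

Request:
play_rows(claw=[0,0,0,0], xyz=[[0,0,0.7],[0,0,1.4],[0,0,1.4],[0,0,1.4]], turn=[[0,0,0],[0,0,0],[0,0,0],[0,0,0]])

```text
t: 13.55
eef_pos: [0.6216, -0.0382, 0.0466]
eef_rot: [1.0, 0.022, 0.0, -0.0]
ft_force: [-4.1, 1.7, 15.4]
grip_width: 0.0005
grip_force: 7.7
```

Request:
play_rows(claw=[0,0,0,0], xyz=[[0,0,0.4],[0,0,0.8],[0,0,0.8],[0,0,0.8]], turn=[[0,0,0],[0,0,0],[0,0,0],[0,0,0]])

```text
t: 14.05
eef_pos: [0.6217, -0.0382, 0.0465]
eef_rot: [1.0, 0.022, 0.0, -0.0]
ft_force: [-5.8, 1.2, 20.1]
grip_width: 0.0001
grip_force: 10.5
```

```bash
python3 -c "
from h import *
feel()"
```

```text
z [ 0.6217 -0.0382  0.0465] [-5.2   2.52 21.11] [ 0.309  1.008 -0.009]
wrist 1 7195 [-0.0127  0.0006  0.072 ]
wrist 2 11318 [-0.0042  0.0005  0.076 ]
wrist 4 1788 [-0.0227  0.0014  0.0741]
side 1 376 [ 0.001  -0.0008  0.0715]
side 2 1568 [-0.0001  0.0016  0.076 ]
side 3 1233 [0.0008 0.0032 0.073 ]
side 4 1592 [0.0015 0.0026 0.0737]
top 3 999 [-0.003  -0.0034  0.0723]
top 4 273 [-0.0006 -0.0145  0.0733]
```

The cover is at the hard stop, about 5 mm down and level at 21 N. I'll retreat upward.

Request:
play_rows(claw=[0,0,0,0,0,0,0,0], xyz=[[0,0,-5],[0,0,-25],[0,0,-55],[0,0,-90],[0,0,-125],[0,0,-150],[0,0,-150],[0,0,-150]], turn=[[0,0,0],[0,0,0],[0,0,0],[0,0,0],[0,0,0],[0,0,0],[0,0,0],[0,0,0]])

```text
t: 15.2
eef_pos: [0.6209, -0.0383, 0.1927]
eef_rot: [1.0, 0.022, -0.001, -0.0]
ft_force: [-0.0, -0.4, -0.5]
grip_width: 0.0009
grip_force: 0.0
```

```bash
python3 -c "
from h import *
feel()
print(r.close_job())"
```

```text
z [ 0.6207 -0.0382  0.1924] [ 0.31  0.3  -0.43] [ 0.059 -0.058  0.013]
wrist 1 4084 [-0.      0.001   0.0716]
wrist 2 4207 [-0.0004 -0.      0.076 ]
wrist 3 116 [-0.0105 -0.0015  0.073 ]
wrist 4 682 [ 0.     -0.0026  0.0735]
side 1 1215 [-0.0008  0.0034  0.0716]
side 2 1566 [0.0025 0.0037 0.076 ]
side 3 1232 [-0.0001  0.0036  0.0731]
side 4 1589 [-0.0008  0.003   0.0737]
top 1 229 [-0.0211  0.0065  0.0702]
top 2 262 [0.0255 0.0019 0.076 ]
top 3 1003 [-0.0005  0.0032  0.0724]
top 4 798 [-0.0018 -0.0065  0.0732]
the job is handed in; nothing more can be done
None
```

The loose cover was the far-left one (place_1): I pushed it about 5 mm down to its stop, where it now lies level; the other three are back at their starting heights, the arm finished clear, and the job is handed in.

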